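# Unstack the bench pile into its trays

### The arm

A 6-joint arm with a two-finger parallel gripper is mounted at the origin on a cart in front of the work surface, level with it; the furniture and walls round the work are solid. World frame = base frame: x ahead of the robot, y to its left, z up, the work surface at z = 0. Lengths are in m, angles in rad, forces in N, time in s.
With the tool pointing down it reaches from about 0.25 to 0.725 m from the base axis. Payload 9.7 kg.
Tool frame: the origin (TCP) lies at the centre of the arm's flange, where the gripper is bolted on; the fingertips stand 173 mm ahead of it and the grasp point (between the pads) lies 155 mm ahead of it; z points along the fingers, y is the line along which they close (so a half turn about z gives the same grasp; the last joint's range is limited). The gripper opens to 85 mm and grips with 20 to 120 N. Pads are 22 mm wide; open, the fingers measure 114 mm over their backs; the gripper's body (76 mm by 85 mm) begins 54 mm behind the grasp point. The pads swing forward as they close: fully open they stand 13 mm farther back than shut.
Start: joints at [1.125, 0.087, 0.176, 1.66, 0, 1.571], TCP at [0.237, 0.496, 0.405] pointing down, gripper open.
Joint ranges: [-3.13, 3.13], [-0.85, 1.81], [-1.15, 1.24], [-2.2, 2.28], [-1.44, 1.52], [-3.14, 3.14]. Speed limits (rad/s): [2.22, 2.22, 2.57, 3.14, 3.14, 3.14].

### API

Orientations are given as a unit quaternion [x, y, z, w].
In Python, from plant import * gives the robot as it stands. The module is installed in compiled form; this text tells all that it offers.
- The arm moves only by the tool servo_tool, never from a script. Its arguments are lists of equal length, an entry for each row: "jaw": the closure, from 0 (fully open) to 1 (shut); "delta_pos": the shift along the tool's x, y, z in cm, a list of three; "delta_rot": the turn, a rotation vector about the tool's x, y, z in rad, a list of three. In form: {"jaw": [jaw, ...], "delta_pos": [[x, y, z], ...], "delta_rot": [[wx, wy, wz], ...]}. A call has 1 to 20 rows; each row is the pose to reach, as a shift and turn from the pose commanded when the call began, along the tool's axes at that moment; what a row does not reach only later rows make up. A row lasts 1/10 s, in which the tool goes at most 50 mm and 8.59 degrees, less where a joint would pass 70% of its speed; a pose out of reach is approached as far as the arm can. A call with a gripper value outside its range is refused whole. The fingers move at their own pace and stop on an object; "grip_force" is the grip in N (left out, the last holds). Time passes only in rows, so rows that repeat a pose let the fingers close. It gives the time, the measured TCP pose, the force, the opening and the grip force at its end, in the units of the state.
- get_obs(): the state, without advancing time (a new reading comes with each control period).
- capture(name): name is "scene" or "top" or "wrist"; returns a dict with "img" (480x640x3 uint8, red, green, blue), "depth" (480x640 float32, m along the optical axis (not along the pixel's ray), 0 where there is no reading), "camera_matrix" (3x3 intrinsics, pixels), "k1" (the pictures are not rectified: a ray, as slopes to the right and down, at radius r is drawn at 1 + k1 r^2 times it, then the intrinsics apply), "rvec" (rotation vector, rad) and "tvec" (3), from world to camera coordinates, as OpenCV has them; the wrist camera has in their place "hand_eye" (4x4, takes a point from camera to tool coordinates, whose origin is the TCP and whose axes are the flange's). Camera axes: x right, y down, z forward; pixel columns grow to the right and rows downward; lengths in m; the calibration is good to about 2 mm. A picture is of the moment at which its call begins: read the wrist's pose just before it.
- job_done(): hands the job in; it is judged then, once.
The state is a dict: "clock": time; "qpos": joint angles; "joint_vel": joint speeds; "joint_torque": joint torques, N m; "eef_pos": TCP position; "ee_rot": TCP orientation; "wrist_force": force on the tool from outside, world axes, zero at the start; "moment": the same for the moment, N m; "grip_width": opening from 0.0 (shut) to 1.0 (fully open); "grasp_force": force on a finger pad.
Only numpy, scipy, OpenCV 4.12 (cv2) and the standard library are available. Lean on these libraries where they do the work, as an engineer would, in place of code of your own. Each camera call takes 0.05 s, during which the arm holds its last target. There are 200 camera calls.

### The job

The soldering things were piled up out of the way: a copper dome on a cake of beeswax on a charcoal block on a flat steel block. Take the pile apart and lay each thing upright and flat in the tray made for it (each of the three oblong trays is a little larger all round than its own thing, and the dome goes in the little round tray), so that it lies on the felt inside the rim. Leave the flux jar and the roll of tape just behind the trays where they stand.

Things in the scene. Friction and masses are not known exactly. Their poses are not given: they have to be found in the camera images.
- copper_dome: Ribbed reddish copper dome, 22 x 25 mm, 16 mm high, flat side down, on top of the pile. Origin: centre of its underside; z up. It narrows towards the top: grasp it low across the rim, any direction.
- beeswax: Cake of yellow beeswax, 34 mm (its x) x 52 mm (its y), 20 mm high, under the dome. Origin: centre of its underside; z up. Grasp across the 34 mm.
- charcoal_block: Black charcoal soldering block, 51 mm (its x) x 71 mm (its y), 26 mm high, under the beeswax. Origin: centre of its underside; z up. Grasp across the 51 mm.
- steel_block: Plain flat steel bench block, 96 mm (its x) x 60 mm (its y), 18 mm high, 0.6 to 0.9 kg, at the bottom of the pile, standing on the bench. Origin: centre of its underside; z up. Grasp across the 60 mm.
- dome_tray: Fixed shallow round wooden tray, grey felt floor, wood rim 6 mm wide; the felt floor is 3 mm and the top of the rim 7 mm above the bench, so the rim stands 4 mm over the felt. Origin: centre of its underside, on the bench; z up. Recess 44 mm in diameter, outside 56 mm. For the copper dome.
- wax_tray: Fixed shallow wooden tray, grey felt floor, wood rim 6 mm wide; the felt floor is 3 mm and the top of the rim 7 mm above the bench, so the rim stands 4 mm over the felt. Origin: centre of its underside, on the bench; z up. The smallest oblong tray: recess 68 mm (its x) x 50 mm (its y), outside 80 x 62 mm. For the beeswax, whose long side goes along the tray's long side.
- charcoal_tray: Fixed shallow wooden tray, grey felt floor, wood rim 6 mm wide; the felt floor is 3 mm and the top of the rim 7 mm above the bench, so the rim stands 4 mm over the felt. Origin: centre of its underside, on the bench; z up. The middle oblong tray: recess 87 mm (its x) x 67 mm (its y), outside 99 x 79 mm. For the charcoal block, whose long side goes along the tray's long side.
- block_tray: Fixed shallow wooden tray, grey felt floor, wood rim 6 mm wide; the felt floor is 3 mm and the top of the rim 7 mm above the bench, so the rim stands 4 mm over the felt. Origin: centre of its underside, on the bench; z up. The largest oblong tray: recess 112 mm (its x) x 76 mm (its y), outside 124 x 88 mm. For the steel block, whose long side goes along the tray's long side.
- flux_jar: Bystander: clear jar with a blue lid, 59 mm across, 60 mm high, standing loose just behind the trays, in front of the raised board of soldering bricks (whose top reaches 0.23 m, its front edge at about x = 0.62: swing round in front of it). Origin: centre of its underside. Not to be moved.
- tape_roll: Bystander: roll of blue tape lying flat, 57 mm across, 24 mm high, loose, behind the trays, to the right of the pot of upright tools (pot about x 0.61, y -0.32, some 0.12 m across, its tools reaching about 0.3 m: keep clear). Origin: centre of its underside. Not to be moved.

How it is judged:
At the end, for the whole second after the job is handed in: Each of the four things rests on the felt inside the rim of its own tray (underside less than 1.5 mm above the felt, centre within 15 mm of the tray's centre), upright within 0.06 rad, at rest and released (horizontal distance between steel_block and block_tray below 0.015 m and z of steel_block in the frame of block_tray between 0.001 and 0.0045 m and angle between each of steel_block, charcoal_block, beeswax, copper_dome's own z axis and vertical below 0.06 rad and linear speed of each of steel_block, charcoal_block, beeswax, copper_dome below 0.02 m/s and contact force between each of steel_block, charcoal_block, beeswax, copper_dome and the fingers below 0.1 N and horizontal distance between charcoal_block and charcoal_tray below 0.015 m and z of charcoal_block in the frame of charcoal_tray between 0.001 and 0.0045 m and horizontal distance between beeswax and wax_tray below 0.015 m and z of beeswax in the frame of wax_tray between 0.001 and 0.0045 m and horizontal distance between copper_dome and dome_tray below 0.015 m and z of copper_dome in the frame of dome_tray between 0.001 and 0.0045 m); the robot touches nothing.
It fails at once if the flux jar is pushed more than 30 mm from where it stood (distance of flux_jar from where it was at the start of the episode above 0.03 m).
It fails at once if the tape roll is pushed more than 30 mm from where it stood (distance of tape_roll from where it was at the start of the episode above 0.03 m).
It also fails if it takes over 128 s, if anything falls off the work surface, if the arm or the gripper's body presses on something with over 40 N, if the wrist force passes 120 N, or if a joint passes its speed limit or range.

## Working session

There is one attempt and no reset: what is moved stays moved. The work goes in short steps, Python scripts to look and compute and a tool call to move; the robot and the scene stay as the last step left them, time stands still between calls to the robot, and variables do not carry over. Pictures are saved under pics/ and viewed, at most 14 in all, crops included, and the job is handed in when it is done.

Besides the shell and the picture viewer there is one more tool, called after "Call:" in YAML: its name, and indented under it one key for each argument. servo_tool: Moves the arm, as the interface text tells. Its arguments: {"type":"object","properties":{"jaw":{"type":"array","items":{"type":"number"}},"delta_pos":{"type":"array","items":{"type":"array","items":{"type":"number"}}},"delta_rot":{"type":"array","items":{"type":"array","items":{"type":"number"}}},"grip_force":{"type":"number"}},"required":["jaw","delta_pos","delta_rot"]}

```bash
mkdir -p pics
cat > h.py <<'E'
from plant import *
import numpy as np, cv2
from scipy.spatial.transform import Rotation as R
def snap(n):
    o=get_obs(); c=capture(n); c['o']=o
    if n=='wrist':
        T=np.eye(4); T[:3,:3]=R.from_quat(o['ee_rot']).as_matrix(); T[:3,3]=o['eef_pos']
        c['cw']=T@np.array(c['hand_eye'])
    else:
        E=np.eye(4); E[:3,:3]=cv2.Rodrigues(np.array(c['rvec'],float))[0]; E[:3,3]=np.ravel(c['tvec'])
        c['cw']=np.linalg.inv(E)
    return c
def rays(c,uv):
    K=c['camera_matrix']; k=c['k1']
    n=cv2.undistortPoints(np.array(uv,float).reshape(-1,1,2),K,np.array([k,0,0,0,0.])).reshape(-1,2)
    return np.c_[n,np.ones(len(n))]
def plane(c,uv,z):
    d=rays(c,uv)@c['cw'][:3,:3].T; o=c['cw'][:3,3]
    return o+d*((z-o[2])/d[:,2])[:,None]
def cloud(c):
    v,u=np.mgrid[0:480,0:640]; r=rays(c,np.c_[u.ravel(),v.ravel()])*c['depth'].reshape(-1,1)
    return (r@c['cw'][:3,:3].T+c['cw'][:3,3]).reshape(480,640,3)
def save(c,n): cv2.imwrite('pics/'+n+'.png',c['img'][:,:,::-1])
E
python3 - <<'E'
from h import *
for n in ['scene','top']:
    c=snap(n); save(c,n+'0'); print(n,c['cw'].round(3).tolist(),c['k1'],(c['depth']>0).mean())
print(get_obs())
E
```

```text
scene [[0.824, -0.247, 0.509, -0.154], [-0.566, -0.348, 0.747, -1.152], [-0.007, -0.905, -0.426, 0.666], [0.0, 0.0, 0.0, 1.0]] -0.0644213189938693 0.995830078125
top [[0.022, -0.997, 0.075, 0.45], [-1.0, -0.024, -0.015, -0.12], [0.016, -0.075, -0.997, 1.229], [0.0, 0.0, 0.0, 1.0]] -0.05149276317543354 0.9960221354166666
{'clock': 0.1, 'qpos': array([ 1.12501109e+00,  8.73887946e-02,  1.75202707e-01,  1.65978496e+00,
       -7.53137265e-06,  1.57081212e+00]), 'joint_vel': array([-0.00168756, -0.00207268,  0.00174762, -0.00044224, -0.00173539,
        0.00100694]), 'joint_torque': array([ 4.01644838e-04, -5.21561086e+01,  4.65654516e+01,  1.60486816e-02,
       -4.82796872e-05,  3.87426564e-05]), 'eef_pos': array([0.2371422 , 0.49624916, 0.40405732]), 'ee_rot': array([ 2.21059263e-01,  9.75260200e-01, -5.73661337e-04, -1.26159353e-04]), 'wrist_force': array([0.29575601, 0.08009139, 0.70803847]), 'moment': array([-0.01120235, -0.00193482, -0.06178663]), 'grasp_force': 0.0, 'grip_width': 0.9993422750808879}
```

View pics/top0.png

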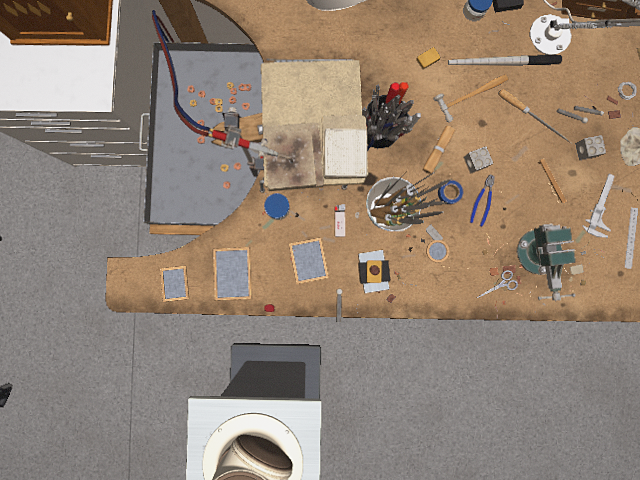

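View pics/scene0.png

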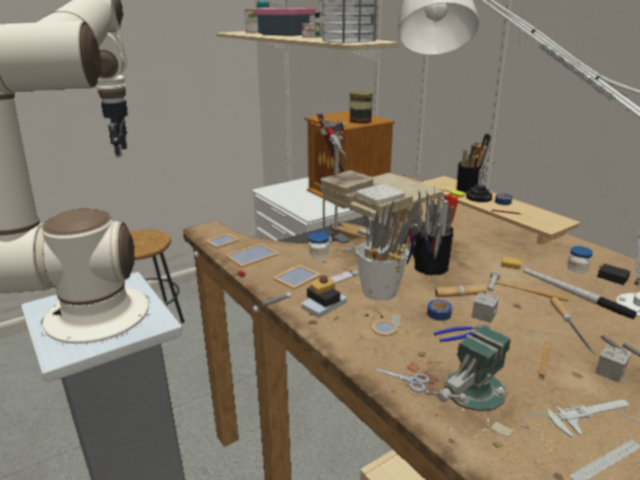

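The top view shows the pile at (375,270) and the trays: wax (174,283), block (232,273), charcoal (309,261) and dome (437,251). The jar is at (276,206) and the tape at (451,191). The scene view confirms the stacking order.

Run:
```python
from h import *
c=snap('top'); im=c['img']; hsv=cv2.cvtColor(im,cv2.COLOR_RGB2HSV)
print(c['camera_matrix'][0,0])
def rep(n,m,z,mn=40):
    k,l,s,ce=cv2.connectedComponentsWithStats(m.astype(np.uint8))
    for i in range(1,k):
        if s[i,4]<mn: continue
        p=np.argwhere(l==i)[:,::-1]; 
        ct=max(cv2.findContours((l==i).astype(np.uint8),0,2)[0],key=cv2.contourArea).reshape(-1,2)
        w=plane(c,ct,z)[:,:2]; r=cv2.minAreaRect((w*1000).astype(np.float32))
        print(n,s[i].tolist(),'c',np.round(r[0],1),'size',np.round(r[1],1),'ang',round(r[2],1),'hsv',np.median(hsv[l==i],axis=0))
roi=np.zeros((480,640),bool); roi[235:302,155:455]=1
H,S,V=[hsv[...,i].astype(int) for i in range(3)]
felt=roi&(H>95)&(H<125)&(S>20)&(V>90)
rep('felt',felt,0.003)
roi2=np.zeros((480,640),bool); roi2[245:300,350:400]=1
rep('yellow',roi2&(H>15)&(H<30)&(S>150)&(V>120),0.064+0,20)
rep('black',roi2&(V<50),0.044,20)
rep('steel',roi2&(S<30)&(V>120),0.018,20)
P=cloud(c)
for lo,hi in [(.012,.022),(.036,.05),(.058,.068),(.069,.09)]:
    rep(f'z{lo}',roi2&(P[...,2]>lo)&(P[...,2]<hi),(lo+hi)/2,10)
print(P[270,375],P[262:285:2,375,2].round(3))
b=(H>100)&(H<125)&(S>130); b[:180]=0;b[220:]=0; rep('blue',b,0.05)
```

```text
505.578124481167
felt [293, 241, 32, 40, 920] c [ 486.4 -124. ] size [84.1 64.8] ang 12.6 hsv [111.  27. 166.]
felt [430, 243, 16, 16, 209] c [ 517.5 -438.3] size [36.7 37.3] ang 1.3 hsv [111.  28. 164.]
felt [216, 250, 33, 48, 1367] c [450.4  60.8] size [109.9  73.3] ang 4.4 hsv [111.  27. 165.]
felt [163, 269, 22, 30, 547] c [423.3 200.6] size [67.4 47.6] ang 7.6 hsv [111.  27. 165.]
yellow [367, 261, 15, 22, 201] c [ 462.3 -275.1] size [48.5 32.4] ang 0.9 hsv [ 19. 155. 210.]
steel [359, 250, 25, 13, 212] c [ 499.5 -273.2] size [24.9 58.6] ang 7.6 hsv [107.  17. 209.]
steel [364, 281, 25, 12, 199] c [ 426.8 -286.5] size [21.6 58.8] ang 6.6 hsv [107.  17. 214.]
z0.012 [358, 250, 27, 12, 209] c [ 501.1 -273.2] size [23.2 61.4] ang 7.0 hsv [107.  18. 209.]
z0.012 [363, 281, 26, 12, 201] c [ 426.8 -286. ] size [22.1 60.6] ang 6.9 hsv [107.  17. 213.]
z0.036 [381, 260, 9, 22, 162] c [ 465.4 -303.8] size [49.4 18.9] ang 0.7 hsv [101.5  20.5  59. ]
z0.036 [359, 262, 9, 22, 146] c [ 459.8 -251.3] size [49.7 17.5] ang 4.5 hsv [106.5  19.   59. ]
z0.058 [366, 260, 16, 23, 226] c [ 463.5 -274.1] size [50.9 34.7] ang 0.8 hsv [ 19. 154. 209.]
z0.069 [369, 265, 11, 10, 83] c [ 466.7 -272.9] size [20.5 22.8] ang 1.2 hsv [  6. 112. 107.]
[ 0.46557435 -0.27533972  0.07870424] [0.065 0.064 0.078 0.076 0.079 0.074 0.076 0.063 0.063 0.066 0.064 0.016]
blue [438, 181, 25, 23, 140] c [ 653.2 -456.4] size [46.7 57.5] ang 34.8 hsv [111. 156. 135.]
blue [471, 189, 14, 31, 86] c [ 628.8 -519.5] size [ 8.7 79.4] ang 67.7 hsv [115.  188.5 162. ]
blue [483, 191, 9, 29, 84] c [ 625.3 -546.5] size [ 9.  69.8] ang 76.3 hsv [115.  183.5 165. ]
blue [265, 194, 24, 24, 436] c [612.7 -45.6] size [53.  54.6] ang 28.3 hsv [108. 155. 141.]
```

Call:
servo_tool:
  jaw: [0,0,0,0,0,0,0,0,0,0,0,0,0,0,0,0,0,0,0,0]
  delta_pos:
    - [-53.7,-59.8,5]
    - [-53.7,-59.8,5]
    - [-53.7,-59.8,5]
    - [-53.7,-59.8,5]
    - [-53.7,-59.8,5]
    - [-53.7,-59.8,5]
    - [-53.7,-59.8,5]
    - [-53.7,-59.8,5]
    - [-53.7,-59.8,5]
    - [-53.7,-59.8,5]
    - [-53.7,-59.8,5]
    - [-53.7,-59.8,5]
    - [-53.7,-59.8,5]
    - [-53.7,-59.8,5]
    - [-53.7,-59.8,5]
    - [-53.7,-59.8,5]
    - [-53.7,-59.8,5]
    - [-53.7,-59.8,5]
    - [-53.7,-59.8,5]
    - [-53.7,-59.8,5]
  delta_rot:
    - [0,0,-0.447]
    - [0,0,-0.447]
    - [0,0,-0.447]
    - [0,0,-0.447]
    - [0,0,-0.447]
    - [0,0,-0.447]
    - [0,0,-0.447]
    - [0,0,-0.447]
    - [0,0,-0.447]
    - [0,0,-0.447]
    - [0,0,-0.447]
    - [0,0,-0.447]
    - [0,0,-0.447]
    - [0,0,-0.447]
    - [0,0,-0.447]
    - [0,0,-0.447]
    - [0,0,-0.447]
    - [0,0,-0.447]
    - [0,0,-0.447]
    - [0,0,-0.447]

```text
clock: 2.15
eef_pos: [0.4637, -0.2736, 0.3552]
ee_rot: [-0.001, 1.0, -0.0, 0.0]
wrist_force: [-1.1, 0.3, -0.0]
grip_width: 1.001
grasp_force: 0.0
```

```bash
cat >> h.py <<'E'
def go(x,y,z,psi):
    "print tool-frame move to TCP world x,y,z (m), tool y at psi deg"
    o=get_obs(); M=R.from_quat(o['ee_rot']).as_matrix()
    T=np.c_[[np.sin(np.radians(psi)),-np.cos(np.radians(psi)),0],[np.cos(np.radians(psi)),np.sin(np.radians(psi)),0],[0,0,-1]]
    T[:,0]=np.cross(T[:,1],T[:,2])
    print('pos cm',(M.T@(np.array([x,y,z])-o['eef_pos'])*100).round(2),'rot',R.from_matrix(M.T@T).as_rotvec().round(4))
def rep(c,n,m,z,mn=40):
    hsv=cv2.cvtColor(c['img'],cv2.COLOR_RGB2HSV)
    k,l,s,ce=cv2.connectedComponentsWithStats(m.astype(np.uint8))
    for i in range(1,k):
        if s[i,4]<mn: continue
        ct=max(cv2.findContours((l==i).astype(np.uint8),0,2)[0],key=cv2.contourArea).reshape(-1,2)
        w=plane(c,ct,z)[:,:2]; r=cv2.minAreaRect((w*1000).astype(np.float32))
        print(n,s[i].tolist(),'c',np.round(r[0],1),'size',np.round(r[1],1),'ang',round(r[2],1),'hsv',np.median(hsv[l==i],axis=0))
E
python3 - <<'E'
from h import *
c=snap('wrist'); save(c,'w1'); o=c['o']; print(o['clock'],o['qpos'].round(3),o['eef_pos'],R.from_quat(o['ee_rot']).as_matrix().round(3).tolist()); print(np.round(c['hand_eye'],3),c['camera_matrix'][0,0])
E
```

```text
2.15 [-0.533  0.046  0.037  1.561  0.    -0.536] [ 0.4636824  -0.27357795  0.35523872] [[-1.0, -0.003, 0.001], [-0.003, 1.0, -0.0], [-0.001, -0.0, -1.0]]
[[-0.001 -0.965 -0.262  0.067]
 [ 1.    -0.    -0.001 -0.   ]
 [ 0.001 -0.262  0.965  0.032]
 [ 0.     0.     0.     1.   ]] 332.5329497581821
```

View pics/w1.png

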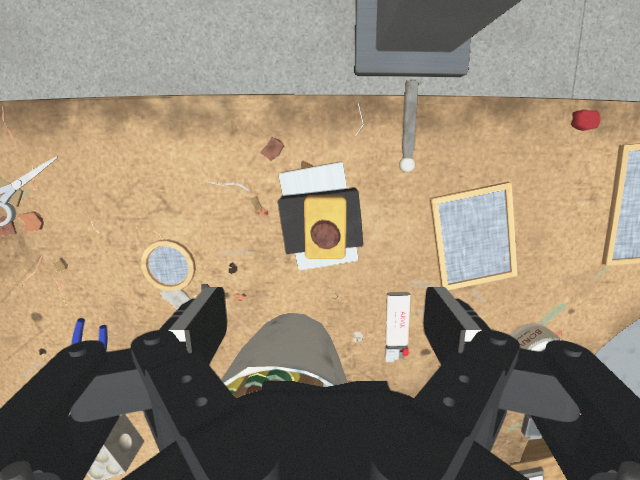

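The wrist view shows the whole pile: steel (320,215), charcoal (320,220), wax (325,228) and dome (325,235). It also shows the round tray at (167,266) and the charcoal tray at (475,235).

Run:
```python
from h import *
c=snap('wrist'); hsv=cv2.cvtColor(c['img'],cv2.COLOR_RGB2HSV)
H,S,V=[hsv[...,i].astype(int) for i in range(3)]
roi=np.zeros((480,640),bool); roi[155:280,265:375]=1
dome=roi&((H<14)|(H>170))&(V<150)&(S>80); dome[:215]=0; dome[255:]=0; dome[:,:305]=0; dome[:,345:]=0
rep(c,'dome z.066',dome,.066)
yl=roi&(H>18)&(H<32)&(S>135)&(V>120); yl[:190]=0
rep(c,'wax',yl|dome,.064)
rep(c,'char',cv2.morphologyEx(((roi&(V<60))|yl|dome).astype(np.uint8),2,np.ones((5,5))),.044)
rep(c,'steel',roi&(S<25)&(V>150),.018)
f=(H>95)&(H<125)&(S>20)&(V>90); f[:140]=0; f[295:]=0
rep(c,'felt',cv2.morphologyEx(f.astype(np.uint8),3,np.ones((7,7))),.003,400)
P=cloud(c); print(P[235,325],P[200,325],P[220,290],P[172,310],P[266,167])
go(.464,-.274,.24,90)
```

```text
dome z.066 [311, 221, 29, 28, 602] c [ 464.5 -274.1] size [22.4 22.5] ang 0.1 hsv [  7. 102. 133.]
wax [304, 197, 41, 29, 82] c [ 439.1 -279.6] size [17.4 37.8] ang 34.9 hsv [ 19.  141.5 218. ]
wax [311, 220, 29, 29, 605] c [ 464.7 -273.6] size [24.2 21.6] ang 51.9 hsv [  7. 102. 133.]
char [312, 221, 28, 27, 574] c [ 469.9 -273.6] size [23.4 23.6] ang 0.1 hsv [  7.  101.5 132. ]
steel [279, 162, 68, 33, 1611] c [ 425.6 -285.7] size [24. 59.] ang 9.5 hsv [ 97.  10. 240.]
steel [296, 247, 62, 23, 586] c [ 499.2 -272.5] size [17.7 59. ] ang 9.3 hsv [ 97.  10. 239.]
felt [613, 151, 27, 107, 1934] c [449.9  40.8] size [110.3  30.1] ang 4.3 hsv [104.  30. 207.]
felt [439, 190, 71, 93, 5124] c [ 484.2 -122.5] size [85.7 64.7] ang 12.4 hsv [104.  30. 208.]
felt [149, 247, 39, 37, 1088] c [ 514.4 -436.6] size [40.  39.2] ang 42.0 hsv [104.  30. 207.]
[ 0.46143478 -0.27408528  0.07871881] [ 0.43695812 -0.27415065  0.06352747] [ 0.45761606 -0.30433362  0.04298449] [ 0.41865772 -0.28788083  0.01641537] [ 0.51536476 -0.43792656  0.00259901]
pos cm [-0.02 -0.03 11.53] rot [-0.0004  0.0008  0.0027]
```

Run:
```python
from h import *
c=snap('wrist'); P=cloud(c); T=c['o']['eef_pos']
d=c['depth']; m=(d>0)&(d<.25); print(m.sum())
for nm,sl in (('L',np.s_[280:330,170:230]),('R',np.s_[280:330,420:480])):
    q=P[sl].reshape(-1,3)-T; k=(d[sl].ravel()<.22)&(d[sl].ravel()>0); q=q[k]
    i=np.argsort(q[:,2])[:5]; print(nm,q[i].round(4).tolist(), 'inner y',q[:,1].min(),q[:,1].max())
```

```text
72788
L [[-0.0033, -0.0436, -0.1617], [-0.0029, -0.0436, -0.1616], [-0.0043, -0.0434, -0.1615], [-0.0039, -0.0435, -0.1615], [0.0023, -0.0435, -0.1614]] inner y -0.05704903339438999 -0.04264274872297613
R [[0.0011, 0.0424, -0.1614], [-0.0032, 0.0425, -0.1614], [-0.0079, 0.0425, -0.1614], [-0.0042, 0.0423, -0.1613], [-0.0023, 0.0425, -0.1613]] inner y 0.04129272801096864 0.055893228083173485
```

Call:
servo_tool:
  jaw: [0,0.3,0.4,0.4,0.4,0.4,0.4,0.8,1,1,1,1,1,1]
  delta_pos:
    - [-0.1,0,3]
    - [-0.1,0,6]
    - [-0.1,0,9]
    - [-0.1,0,10.7]
    - [-0.1,0,11.4]
    - [-0.1,0,11.7]
    - [-0.1,0,11.7]
    - [-0.1,0,11.7]
    - [-0.1,0,11.7]
    - [-0.1,0,11.7]
    - [-0.1,0,11.7]
    - [-0.1,0,11.7]
    - [-0.1,0,11.7]
    - [-0.1,0,11.7]
  delta_rot:
    - [0,0,0]
    - [0,0,0]
    - [0,0,0]
    - [0,0,0]
    - [0,0,0]
    - [0,0,0]
    - [0,0,0]
    - [0,0,0]
    - [0,0,0]
    - [0,0,0]
    - [0,0,0]
    - [0,0,0]
    - [0,0,0]
    - [0,0,0]
  grip_force: 30

```text
clock: 3.7
eef_pos: [0.465, -0.2751, 0.2388]
ee_rot: [-0.001, 1.0, -0.0, 0.001]
wrist_force: [-0.9, 0.3, 6.0]
grip_width: 0.244
grasp_force: 29.4
```

Call:
servo_tool:
  jaw: [1,1,1,1,1,1,1,1,1,1,1,1]
  delta_pos:
    - [0,0,-1]
    - [0,0,-4]
    - [0,0,-7]
    - [-1,-3,-7]
    - [-2,-6,-7]
    - [-3,-10,-7]
    - [-4,-13,-7]
    - [-5.1,-16.2,-7]
    - [-5.1,-16.2,-5]
    - [-5.1,-16.2,-3]
    - [-5.1,-16.2,-1]
    - [-5.1,-16.2,-1]
  delta_rot:
    - [0,0,0]
    - [0,0,0]
    - [0,0,0]
    - [0,0,0]
    - [0,0,0]
    - [0,0,0]
    - [0,0,0]
    - [0,0,0]
    - [0,0,0]
    - [0,0,0]
    - [0,0,0]
    - [0,0,0]

```text
clock: 4.9
eef_pos: [0.5155, -0.4364, 0.2448]
ee_rot: [-0.001, 1.0, 0.002, -0.002]
wrist_force: [-1.8, -0.0, -0.5]
grip_width: 0.244
grasp_force: 29.4
```

Run:
```python
from h import *
c=snap('wrist'); save(c,'w2'); hsv=cv2.cvtColor(c['img'],cv2.COLOR_RGB2HSV)
H,S,V=[hsv[...,i].astype(int) for i in range(3)]
f=(H>95)&(H<125)&(S>20)&(V>90); f[:140]=0
rep(c,'felt',cv2.morphologyEx(f.astype(np.uint8),3,np.ones((5,5))),.003,200)
go(.516,-.4375,.183,90)
```

```text
felt [294, 222, 62, 55, 2586] c [ 512.4 -436.2] size [40.7 36.8] ang 86.4 hsv [104.  29. 211.]
pos cm [-0.04 -0.1   6.38] rot [ 0.0018 -0.002   0.0011]
```

View pics/w2.png

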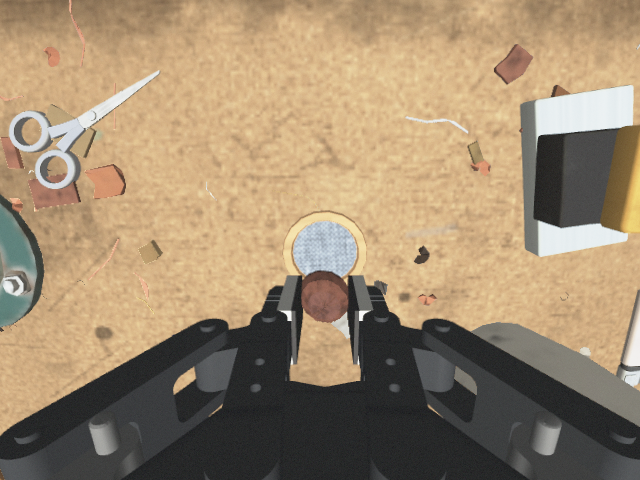

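The wrist view shows the dome held level between the pads at (325,297), right over the round tray, whose felt is at (325,250).

Call:
servo_tool:
  jaw: [1,1,1,1,1,1,1,0.5,0.5,0.5,0.5,0.5,0.5,0.5,0.5]
  delta_pos:
    - [0.1,0,2]
    - [0.1,0,4]
    - [0.1,0,5.5]
    - [0.1,0,6.2]
    - [0.1,0,6.5]
    - [0.1,0,6.5]
    - [0.1,0,6.5]
    - [0.1,0,6.5]
    - [0.1,0,6.5]
    - [0.1,0,6.5]
    - [0.1,0,6.5]
    - [0.1,0,3]
    - [0.1,0,-1]
    - [0.1,0,-5]
    - [0.1,0,-8]
  delta_rot:
    - [0,0,0]
    - [0,0,0]
    - [0,0,0]
    - [0,0,0]
    - [0,0,0]
    - [0,0,0]
    - [0,0,0]
    - [0,0,0]
    - [0,0,0]
    - [0,0,0]
    - [0,0,0]
    - [0,0,0]
    - [0,0,0]
    - [0,0,0]
    - [0,0,0]

```text
clock: 6.45
eef_pos: [0.5149, -0.4367, 0.3307]
ee_rot: [-0.001, 1.0, -0.001, 0.001]
wrist_force: [1.3, -0.3, 0.6]
grip_width: 0.495
grasp_force: 0.0
```

Run:
```python
from h import *
c=snap('wrist'); save(c,'w3'); hsv=cv2.cvtColor(c['img'],cv2.COLOR_RGB2HSV)
H,S,V=[hsv[...,i].astype(int) for i in range(3)]
roi=np.zeros((480,640),bool); roi[190:340,240:400]=1
f=roi&(H>95)&(H<125)&(S>20)&(V>90)
d=roi&((H<12)|(H>170))&(V<170)&(S>80)
rep(c,'dome',cv2.morphologyEx(d.astype(np.uint8),2,np.ones((3,3))),.009,100)
rep(c,'felt+dome',cv2.morphologyEx((f|d).astype(np.uint8),3,np.ones((5,5))),.003,200)
P=cloud(c); k=np.argwhere(d); q=P[d]; print(np.percentile(q[:,2],[5,50,99]))
go(.4635,-.276,.36,90)
```

```text
dome [313, 211, 25, 23, 464] c [ 513.1 -437.7] size [20.1 21.5] ang 0.1 hsv [  7. 101. 142.]
felt+dome [305, 201, 44, 43, 1500] c [ 514.7 -436.3] size [39.2 39.3] ang 0.1 hsv [102.  29. 211.]
[0.00961135 0.0144745  0.01803522]
pos cm [ 5.12 16.08 -2.53] rot [-0.0054  0.0063  0.0012]
```

View pics/w3.png

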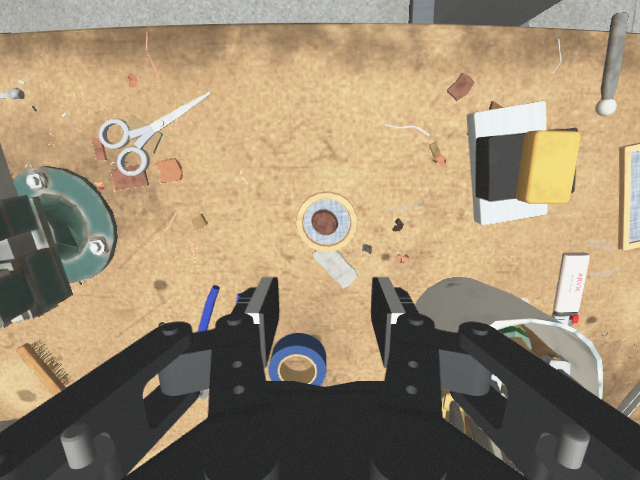

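The dome sits upright in the round tray at (325,221), with its top at about 18 mm. Next is the wax.

Call:
servo_tool:
  jaw: [0,0,0,0,0,0,0]
  delta_pos:
    - [1.5,4,0]
    - [3,8,0]
    - [4,12,0]
    - [5.1,15,0]
    - [5.1,16,0]
    - [5.1,16,0]
    - [5.1,16,0]
  delta_rot:
    - [0,0,0]
    - [0,0,0]
    - [0,0,0]
    - [0,0,0]
    - [0,0,0]
    - [0,0,0]
    - [0,0,0]

```text
clock: 7.2
eef_pos: [0.4642, -0.2774, 0.3277]
ee_rot: [-0.001, 1.0, -0.0, 0.0]
wrist_force: [0.0, 0.3, 0.1]
grip_width: 0.998
grasp_force: 0.0
```

```bash
cat >> h.py <<'E'
def zrep(c,n,lo,hi,z,box,mn=100):
    P=cloud(c); m=(P[...,2]>lo)&(P[...,2]<hi)&(P[...,0]>box[0])&(P[...,0]<box[1])&(P[...,1]>box[2])&(P[...,1]<box[3])
    rep(c,n,cv2.morphologyEx(m.astype(np.uint8),2,np.ones((3,3))),z,mn)
E
python3 - <<'E'
from h import *
c=snap('wrist'); o=c['o'];print(o['eef_pos'])
B=(.39,.54,-.34,-.21)
zrep(c,'wax',.059,.07,.064,B); zrep(c,'wax+char',.037,.07,.044,B); zrep(c,'char',.037,.05,.044,B); zrep(c,'steel',.012,.03,.018,B)
E
```

```text
[ 0.46421741 -0.27740507  0.32773281]
wax [307, 201, 47, 69, 3098] c [ 459.2 -274.4] size [50.9 33.4] ang 0.1 hsv [ 23. 128. 236.]
wax+char [278, 193, 94, 77, 5919] c [ 464.  -277.2] size [60.2 69.2] ang 6.6 hsv [ 23. 124. 213.]
char [333, 193, 39, 64, 1099] c [ 456.5 -256.2] size [50.4 25.7] ang 7.3 hsv [20.  7. 75.]
char [278, 200, 30, 64, 1575] c [ 461.6 -303.3] size [22.4 51.1] ang 89.3 hsv [30.  7. 74.]
steel [279, 163, 75, 38, 2059] c [ 425.9 -285.6] size [25.6 59.6] ang 9.6 hsv [ 97.  10. 239.]
steel [350, 256, 16, 16, 183] c [ 496.8 -249.7] size [13.2 13.9] ang 8.6 hsv [ 96.  10. 238.]
steel [298, 262, 51, 18, 407] c [ 503.5 -279.7] size [16.2 44.6] ang 0.1 hsv [ 96.  10. 238.]
```

Call:
servo_tool:
  jaw: [0,0,0,0,0.2,0.2,0.4,0.7,1,1,1,1,1,1,1,1]
  delta_pos:
    - [0.3,0.3,3]
    - [0.3,0.3,6]
    - [0.3,0.3,8.5]
    - [0.3,0.3,9.7]
    - [0.3,0.3,10.3]
    - [0.3,0.3,10.5]
    - [0.3,0.3,10.5]
    - [0.3,0.3,10.5]
    - [0.3,0.3,10.5]
    - [0.3,0.3,10.5]
    - [0.3,0.3,10.5]
    - [0.3,0.3,10.5]
    - [0.3,0.3,10.3]
    - [0.3,0.3,9]
    - [0.3,0.3,6]
    - [0.3,0.3,3]
  delta_rot:
    - [0,0,0]
    - [0,0,0]
    - [0,0,0]
    - [0,0,0]
    - [0,0,0]
    - [0,0,0]
    - [0,0,0]
    - [0,0,0]
    - [0,0,0]
    - [0,0,0]
    - [0,0,0]
    - [0,0,0]
    - [0,0,0]
    - [0,0,0]
    - [0,0,0]
    - [0,0,0]
  grip_force: 40

```text
clock: 8.85
eef_pos: [0.4606, -0.2737, 0.299]
ee_rot: [-0.001, 1.0, 0.0, -0.0]
wrist_force: [0.5, 0.4, 0.0]
grip_width: 0.381
grasp_force: 39.8
```

Run:
```python
from h import *
o=get_obs();print(o['eef_pos'])
go(.423,.2,.298,97.6)
c=snap('wrist'); save(c,'w4')
B=(.39,.54,-.36,-.19)
zrep(c,'wax',.105,.16,.139,B)
P=cloud(c); hsv=cv2.cvtColor(c['img'],cv2.COLOR_RGB2HSV); k=(hsv[...,0]>18)&(hsv[...,0]<32)&(hsv[...,1]>110)&(P[...,2]>.1)
print(np.percentile(P[k],[2,50,98],axis=0))
```

```text
[ 0.46055249 -0.2736937   0.29897534]
pos cm [ 3.7  47.37  0.12] rot [ 0.0005 -0.0008 -0.1314]
wax [247, 241, 157, 118, 11307] c [ 457.6 -275. ] size [59.4 56.1] ang 36.5 hsv [ 24. 122. 240.]
[[ 0.43369826 -0.28990919  0.1303119 ]
 [ 0.45565349 -0.27415419  0.13845539]
 [ 0.48259842 -0.25867056  0.13979566]]
```

View pics/w4.png

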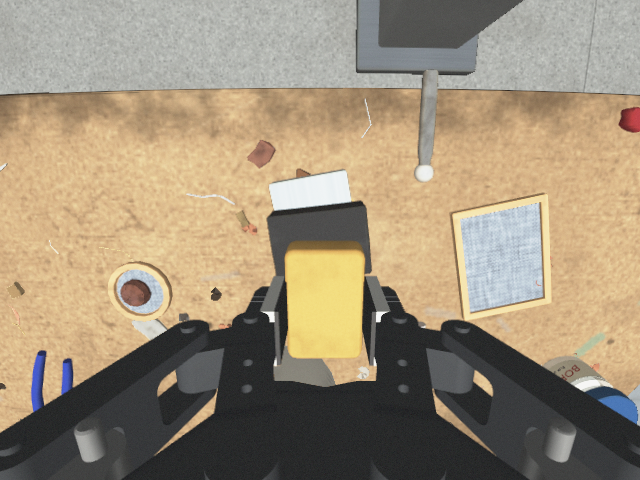

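The wax is held level and centred between the pads at (325,300). I'm moving it over the wax tray.

Call:
servo_tool:
  jaw: [1,1,1,1,1,1,1,1,1,1,1,1,1,1,1]
  delta_pos:
    - [0.2,3,0]
    - [0.5,7,0]
    - [1,11,0]
    - [1.5,15,0]
    - [2,19,0]
    - [2.5,23,0]
    - [3,27,0]
    - [3.4,31,0]
    - [3.6,35,0]
    - [3.7,39,0]
    - [3.7,43,0]
    - [3.7,46,0]
    - [3.7,47.4,0]
    - [3.7,47.4,0]
    - [3.7,47.4,0]
  delta_rot:
    - [0,0,0]
    - [0,0,0]
    - [0,0,0]
    - [0,0,-0.03]
    - [0,0,-0.06]
    - [0,0,-0.09]
    - [0,0,-0.131]
    - [0,0,-0.131]
    - [0,0,-0.131]
    - [0,0,-0.131]
    - [0,0,-0.131]
    - [0,0,-0.131]
    - [0,0,-0.131]
    - [0,0,-0.131]
    - [0,0,-0.131]

```text
clock: 10.4
eef_pos: [0.4232, 0.1996, 0.2979]
ee_rot: [-0.066, 0.998, -0.0, -0.0]
wrist_force: [-0.5, -0.8, 0.3]
grip_width: 0.379
grasp_force: 39.9
```

Run:
```python
from h import *
c=snap('wrist'); save(c,'w5'); o=c['o'];print(o['eef_pos'],o['grip_width'],o['qpos'].round(2)); hsv=cv2.cvtColor(c['img'],cv2.COLOR_RGB2HSV)
H,S,V=[hsv[...,i].astype(int) for i in range(3)]
f=(H>95)&(H<125)&(S>20)&(V>90)
P=cloud(c); f&=(abs(P[...,2])<.02)
rep(c,'felt',cv2.morphologyEx(f.astype(np.uint8),3,np.ones((5,5))),.003,400)
```

```text
[0.42323697 0.1995786  0.29786338] 0.3787309424693823 [ 0.44 -0.12 -0.24  1.46 -0.    0.31]
felt [108, 171, 96, 133, 11124] c [448.1  61.2] size [110.9  74.5] ang 4.0 hsv [104.  28. 215.]
felt [297, 190, 62, 51, 3056] c [409.1 199.1] size [41.1 49.2] ang 7.5 hsv [104.  28. 215.]
```

View pics/w5.png

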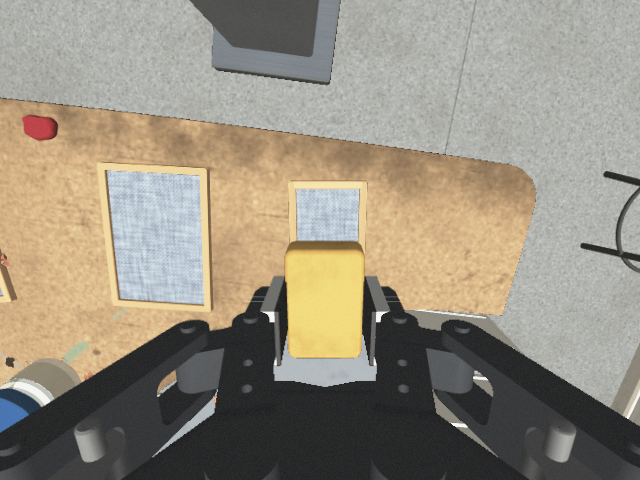

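The wax hovers exactly over the wax tray (328,215), and the block tray is at (158,235). I'm lowering it.

Call:
servo_tool:
  jaw: [1,1,1,1,1,1,1,1,0.9,0.5,0.3,0.3,0.3,0.3,0.3,0.3,0.3]
  delta_pos:
    - [-0.2,0.1,3]
    - [-0.2,0.1,6]
    - [-0.2,0.1,9]
    - [-0.2,0.1,10.5]
    - [-0.2,0.1,11.2]
    - [-0.2,0.1,11.5]
    - [-0.2,0.1,11.5]
    - [-0.2,0.1,11.5]
    - [-0.2,0.1,11.5]
    - [-0.2,0.1,11.5]
    - [-0.2,0.1,11.5]
    - [-0.2,0.1,11.5]
    - [-0.2,0.1,10]
    - [-0.2,0.1,7]
    - [-0.2,0.1,3]
    - [-0.2,0.1,-1]
    - [-0.2,0.1,-3]
  delta_rot:
    - [0,0,0]
    - [0,0,0]
    - [0,0,0]
    - [0,0,0]
    - [0,0,0]
    - [0,0,0]
    - [0,0,0]
    - [0,0,0]
    - [0,0,0]
    - [0,0,0]
    - [0,0,0]
    - [0,0,0]
    - [0,0,0]
    - [0,0,0]
    - [0,0,0]
    - [0,0,0]
    - [0,0,0]

```text
clock: 12.15
eef_pos: [0.4253, 0.2015, 0.3313]
ee_rot: [-0.066, 0.998, 0.001, 0.002]
wrist_force: [-0.2, -0.3, -0.5]
grip_width: 0.702
grasp_force: 0.0
```

Run:
```python
from h import *
c=snap('wrist'); save(c,'w6'); print(c['o']['eef_pos'])
P=cloud(c); hsv=cv2.cvtColor(c['img'],cv2.COLOR_RGB2HSV); H,S,V=[hsv[...,i].astype(int) for i in range(3)]
k=(P[...,2]>.016)&(P[...,2]<.04)&(abs(P[...,0]-.42)<.07)&(abs(P[...,1]-.2)<.06)
rep(c,'wax',k,.023); print(np.percentile(P[k],[2,50,98],axis=0).round(4))
f=(H>95)&(H<125)&(S>20)&(V>90)&(abs(P[...,2])<.02)
rep(c,'felt',cv2.morphologyEx((f|k).astype(np.uint8),3,np.ones((5,5))),.003,400)
go(.463,-.277,.33,5); go(.4,-.05,.33,50)
```

```text
[0.42528417 0.20147268 0.33127307]
wax [305, 195, 40, 59, 2284] c [423.2 200.7] size [51.2 33.1] ang 6.8 hsv [ 24. 125. 240.]
[[0.399  0.1838 0.0184]
 [0.4227 0.2006 0.0219]
 [0.4483 0.2175 0.0233]]
felt [127, 164, 86, 121, 9139] c [448.3  61.1] size [111.3  74.6] ang 3.8 hsv [104.  28. 214.]
felt [297, 181, 56, 73, 3916] c [421.7 200.8] size [67.  49.3] ang 7.5 hsv [ 24. 122. 235.]
felt [0, 192, 29, 88, 1347] c [483.  -95.3] size [29.9 91.2] ang 82.3 hsv [104.  29. 213.]
pos cm [  2.6  -47.94   0.22] rot [0.0067 0.0032 1.6159]
pos cm [  5.85 -24.6    0.25] rot [0.0045 0.0051 0.8305]
```

View pics/w6.png

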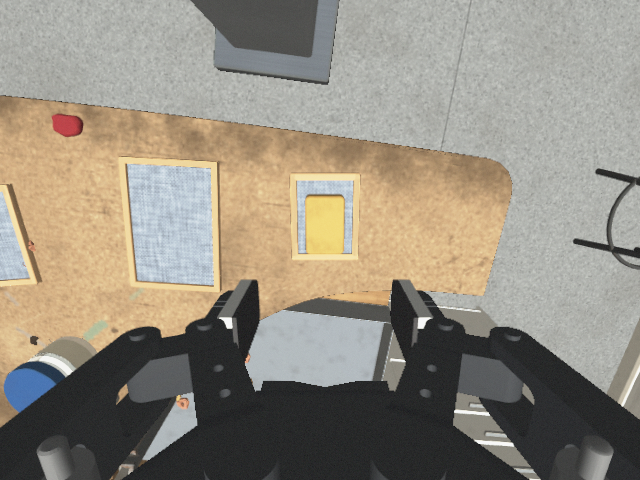

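The wax lies flat inside its tray at (325,225). Now the charcoal.

Call:
servo_tool:
  jaw: [0,0,0,0,0,0,0,0,0,0,0,0,0,0,0]
  delta_pos:
    - [0.2,-3,0]
    - [0.5,-7,0]
    - [1,-11,0]
    - [1.5,-15,0]
    - [2,-19,0]
    - [2.3,-23,0]
    - [2.6,-27,0]
    - [2.6,-31,0]
    - [2.6,-35,0]
    - [2.6,-39,0]
    - [2.6,-43,0]
    - [2.6,-46,0]
    - [2.6,-48,0]
    - [2.6,-48,0]
    - [2.6,-48,0]
  delta_rot:
    - [0,0,0.14]
    - [0,0,0.28]
    - [0,0,0.42]
    - [0,0,0.56]
    - [0,0,0.7]
    - [0,0,0.84]
    - [0,0,0.98]
    - [0,0,1.12]
    - [0,0,1.26]
    - [0,0,1.4]
    - [0,0,1.54]
    - [0,0,1.616]
    - [0,0,1.616]
    - [0,0,1.616]
    - [0,0,1.616]

```text
clock: 13.7
eef_pos: [0.4626, -0.2776, 0.3274]
ee_rot: [0.675, 0.738, 0.0, -0.001]
wrist_force: [-0.7, 0.1, 0.4]
grip_width: 1.003
grasp_force: 0.0
```

Run:
```python
from h import *
c=snap('wrist'); o=c['o'];print(o['eef_pos'],o['qpos'].round(2))
B=(.39,.54,-.34,-.21)
zrep(c,'char',.036,.06,.044,B); zrep(c,'steel',.012,.03,.018,B); zrep(c,'both',.012,.06,.018,B)
t=snap('top'); zrep(t,'topchar',.036,.06,.044,B)
go(.463,-.277,.195,5)
```

```text
[ 0.46256672 -0.27758828  0.32737216] [-0.54  0.05 -0.02  1.51  0.    0.94]
char [290, 187, 66, 88, 5446] c [ 459.8 -276.4] size [49.6 70.1] ang 6.4 hsv [30.  7. 77.]
steel [355, 188, 27, 69, 1711] c [ 497.9 -271.6] size [22.9 59.7] ang 6.4 hsv [ 98.   8. 241.]
steel [266, 195, 28, 69, 1458] c [ 424.3 -284.8] size [20.2 59.9] ang 10.3 hsv [ 95.   7. 242.]
both [266, 185, 116, 90, 8758] c [ 461.4 -281.9] size [96.8 79.8] ang 7.6 hsv [60.  7. 80.]
topchar [359, 261, 14, 23, 239] c [ 460.9 -257.8] size [51.6 30.6] ang 0.9 hsv [30. 15. 54.]
pos cm [-0.02  0.04 13.28] rot [-0.0001 -0.0003  0.0019]
```

Call:
servo_tool:
  jaw: [0,0,0,0,0,0,0,0.3,0.6,1,1,1,1,1,1,1,1,1]
  delta_pos:
    - [0,-0.2,3]
    - [0,-0.2,6]
    - [0,-0.2,9]
    - [0,-0.2,11.5]
    - [0,-0.2,12.6]
    - [0,-0.2,13.2]
    - [0,-0.2,13.2]
    - [0,-0.2,13.2]
    - [0,-0.2,13.2]
    - [0,-0.2,13.2]
    - [0,-0.2,13.2]
    - [0,-0.2,13.2]
    - [0,-0.2,13.2]
    - [0,-0.2,13.0]
    - [0,-0.2,12]
    - [0,-0.2,10]
    - [0,-0.2,7]
    - [0,-0.2,4]
  delta_rot:
    - [0,0,-0.024]
    - [0,0,-0.024]
    - [0,0,-0.024]
    - [0,0,-0.024]
    - [0,0,-0.024]
    - [0,0,-0.024]
    - [0,0,-0.024]
    - [0,0,-0.024]
    - [0,0,-0.024]
    - [0,0,-0.024]
    - [0,0,-0.024]
    - [0,0,-0.024]
    - [0,0,-0.024]
    - [0,0,-0.024]
    - [0,0,-0.024]
    - [0,0,-0.024]
    - [0,0,-0.024]
    - [0,0,-0.024]
  grip_force: 50

```text
clock: 15.6
eef_pos: [0.4604, -0.2779, 0.289]
ee_rot: [0.667, 0.745, -0.0, -0.0]
wrist_force: [1.2, -0.8, -1.8]
grip_width: 0.583
grasp_force: 52.2
```

Run:
```python
from h import *
c=snap('wrist'); o=c['o']; print(o['eef_pos'],o['grip_width'],o['wrist_force'])
zt=o['eef_pos'][2]-.195+.044
hsv=cv2.cvtColor(c['img'],cv2.COLOR_RGB2HSV); P=cloud(c)
k=(abs(P[...,2]-zt)<.012)&(hsv[...,2]<130)&(abs(P[...,0]-.461)<.023)&(abs(P[...,1]+.277)<.05)
print(zt,np.percentile(P[k],[.5,50,99.5],axis=0).round(4))
B=(.39,.54,-.34,-.21); zrep(c,'steel',.012,.03,.018,B)
go(.485,-.123,.29,-77.5)
```

```text
[ 0.46035292 -0.27793014  0.28900557] 0.5825922018197783 [ 1.20135846 -0.76214381 -1.82933801]
0.13800557446167705 [[ 0.4382 -0.3108  0.1276]
 [ 0.4605 -0.272   0.1354]
 [ 0.4837 -0.2403  0.1468]]
steel [261, 195, 131, 35, 2364] c [ 457.9 -258.7] size [95.8 25.3] ang 6.4 hsv [ 90.   2. 246.]
steel [387, 245, 6, 27, 104] c [ 510.  -288.5] size [ 3.9 20.9] ang 6.2 hsv [ 90.   2. 246.]
pos cm [15.18  4.1   0.43] rot [ 6.9000e-03 -5.0000e-04  1.4635e+00]
```

Call:
servo_tool:
  jaw: [1,1,1,1,1,1,1,1,1,1,1,1,1,1]
  delta_pos:
    - [0.5,0.1,-2]
    - [1.5,0.4,-2]
    - [3,0.8,-2]
    - [4.5,1.2,-2]
    - [6,1.6,-2]
    - [7.5,2,-2]
    - [9,2.5,-2]
    - [10.5,3,-2]
    - [12,3.5,-2]
    - [13.5,3.8,-2]
    - [15.2,4.1,-1]
    - [15.2,4.1,0]
    - [15.2,4.1,0]
    - [15.2,4.1,0]
  delta_rot:
    - [0,0,0.1]
    - [0,0,0.24]
    - [0,0,0.38]
    - [0,0,0.52]
    - [0,0,0.66]
    - [0,0,0.8]
    - [0,0,0.94]
    - [0,0,1.08]
    - [0,0,1.22]
    - [0,0,1.36]
    - [0,0,1.46]
    - [0,0,1.463]
    - [0,0,1.463]
    - [0,0,1.463]

```text
clock: 17.05
eef_pos: [0.4844, -0.1229, 0.2877]
ee_rot: [0.994, 0.11, -0.0, 0.0]
wrist_force: [0.0, -0.4, -0.6]
grip_width: 0.578
grasp_force: 52.3
```

Run:
```python
from h import *
c=snap('wrist'); save(c,'w7'); o=c['o']; print(o['eef_pos'],o['grip_width'],o['qpos'].round(2))
hsv=cv2.cvtColor(c['img'],cv2.COLOR_RGB2HSV); H,S,V=[hsv[...,i].astype(int) for i in range(3)]
P=cloud(c); f=(H>95)&(H<125)&(S>15)&(V>90)&(abs(P[...,2])<.02)
rep(c,'felt',cv2.morphologyEx(f.astype(np.uint8),3,np.ones((5,5))),.003,400)
q=P.reshape(-1,3)-o['eef_pos']; a=np.radians(12.5); l=q[:,0]*np.cos(a)+q[:,1]*np.sin(a); w=-q[:,0]*np.sin(a)+q[:,1]*np.cos(a)
k=(q[:,2]<-.14)&(q[:,2]>-.165)&(abs(w)<.022)&(V.ravel()<130)&(abs(l)<.06)
print('len',np.percentile(l[k],[1,99]))
for lo in np.arange(-.04,.04,.01):
    j=k&(l>lo)&(l<lo+.01); print(round(lo,2),j.sum(),np.median(q[j,2]).round(4) if j.any() else '')
go(.485,-.123,.180,-77.5)
```

```text
[ 0.48440718 -0.12293298  0.28774197] 0.578178095001723 [-0.25 -0.05 -0.18  1.43 -0.    2.67]
felt [42, 149, 93, 146, 11701] c [448.5  62.1] size [111.1  73.3] ang 3.8 hsv [103.  23. 224.]
felt [280, 177, 88, 39, 3332] c [ 511.7 -116.5] size [29.2 66.3] ang 12.5 hsv [103.  23. 223.]
len [-0.03275875  0.03509788]
-0.04 708 -0.1537
-0.03 2048 -0.1536
-0.02 2166 -0.1536
-0.01 2339 -0.1537
0.0 2441 -0.1537
0.01 2636 -0.1537
0.02 2804 -0.1537
0.03 2205 -0.1543
pos cm [5.00e-02 1.00e-02 1.08e+01] rot [ 0.0002 -0.0001  0.0016]
```

View pics/w7.png

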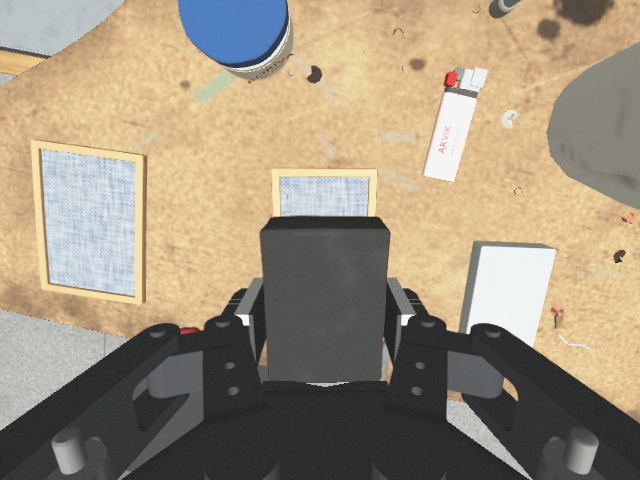

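The charcoal is held level at (325,300), over its tray. The jar at (235,40) is well clear.

Call:
servo_tool:
  jaw: [1,1,1,1,1,1,1,1,0.8,0.3,0.1,0,0,0,0,0,0,0]
  delta_pos:
    - [0,0,3]
    - [0,0,6]
    - [0,0,8.5]
    - [0,0,9.6]
    - [0,0,10.2]
    - [0,0,10.5]
    - [0,0,10.5]
    - [0,0,10.5]
    - [0,0,10.5]
    - [0,0,10.5]
    - [0,0,10.5]
    - [0,0,10.5]
    - [0,0,10]
    - [0,0,7]
    - [0,0,4]
    - [0,0,0]
    - [0,0,-4]
    - [0,0,-4]
  delta_rot:
    - [0,0,0]
    - [0,0,0]
    - [0,0,0]
    - [0,0,0]
    - [0,0,0]
    - [0,0,0]
    - [0,0,0]
    - [0,0,0]
    - [0,0,0]
    - [0,0,0]
    - [0,0,0]
    - [0,0,0]
    - [0,0,0]
    - [0,0,0]
    - [0,0,0]
    - [0,0,0]
    - [0,0,0]
    - [0,0,0]

```text
clock: 18.9
eef_pos: [0.4852, -0.1226, 0.3338]
ee_rot: [0.994, 0.109, 0.004, 0.001]
wrist_force: [0.4, -0.1, 0.2]
grip_width: 0.998
grasp_force: 0.0
```

Run:
```python
from h import *
c=snap('wrist'); save(c,'w8'); o=c['o']; print(o['eef_pos'],o['grip_width'])
B=(.42,.55,-.18,-.07)
zrep(c,'char',.022,.04,.029,B); P=cloud(c); k=(P[...,2]>.022)&(P[...,2]<.04)&(abs(P[...,0]-.485)<.03)&(abs(P[...,1]+.123)<.02)
print(np.percentile(P[k][:,2],[2,50,98]))
B=(.39,.54,-.35,-.21); zrep(c,'steel',.012,.03,.018,B)
go(.461,-.279,.33,99)
```

```text
[ 0.48518998 -0.12262927  0.33375437] 0.9979631146402552
char [293, 187, 61, 80, 4660] c [ 486.  -122.5] size [68.6 49.6] ang 12.4 hsv [30.  7. 75.]
[0.02694667 0.02830863 0.02974845]
steel [447, 233, 73, 98, 5004] c [ 462.6 -276.7] size [96.  61.7] ang 10.2 hsv [ 97.  10. 239.]
pos cm [-5.74 14.75  0.09] rot [ 0.0073  0.0034 -3.0799]
```

View pics/w8.png

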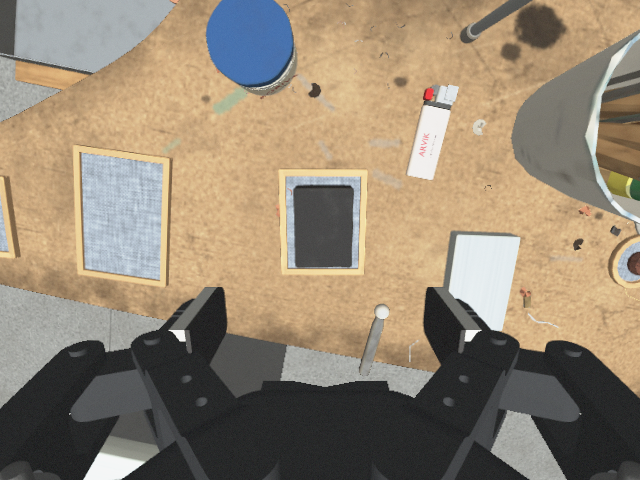

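The charcoal lies flat in its tray at (323,227), and the steel block is alone at (483,280). I'm turning half round here first, with the camera side swinging away from the pot, then moving over the steel.

Call:
servo_tool:
  jaw: [0,0,0,0,0,0,0,0,0,0,0,0,0,0,0,0,0,0,0,0]
  delta_pos:
    - [0,0,0]
    - [0,0,0]
    - [0,0,0]
    - [0,0,0]
    - [0,0,0]
    - [0,0,0]
    - [0,0,0]
    - [0,0,0]
    - [0,0,0]
    - [0,0,0]
    - [-1,1,0]
    - [-2,2.5,0]
    - [-3,4,0]
    - [-4,6,0]
    - [-5,8,0]
    - [-5.7,10,0]
    - [-5.7,12,0]
    - [-5.7,13.5,0]
    - [-5.7,14.7,0]
    - [-5.7,14.7,0]
  delta_rot:
    - [0,0,-0.14]
    - [0,0,-0.29]
    - [0,0,-0.44]
    - [0,0,-0.59]
    - [0,0,-0.74]
    - [0,0,-0.89]
    - [0,0,-1.04]
    - [0,0,-1.19]
    - [0,0,-1.34]
    - [0,0,-1.49]
    - [0,0,-1.64]
    - [0,0,-1.79]
    - [0,0,-1.94]
    - [0,0,-2.09]
    - [0,0,-2.24]
    - [0,0,-2.39]
    - [0,0,-2.54]
    - [0,0,-2.69]
    - [0,0,-2.84]
    - [0,0,-2.99]

```text
clock: 20.95
eef_pos: [0.4607, -0.2795, 0.3261]
ee_rot: [-0.036, 0.999, 0.0, -0.001]
wrist_force: [-0.7, 0.3, -0.3]
grip_width: 1.005
grasp_force: 0.0
```

Run:
```python
from h import *
c=snap('wrist'); o=c['o']; print(o['eef_pos'],o['qpos'].round(2))
B=(.39,.54,-.35,-.21); zrep(c,'steel',.012,.03,.018,B)
go(.462,-.2785,.18,99.8)
```

```text
[ 0.4607239  -0.27945391  0.32613354] [-0.55  0.05 -0.02  1.51 -0.   -0.62]
steel [284, 170, 80, 114, 7473] c [ 460.4 -279.6] size [95.3 59.4] ang 10.2 hsv [ 97.   9. 240.]
pos cm [-1.700e-01  1.000e-02  1.462e+01] rot [ 0.0014 -0.0017 -0.0893]
```

Call:
servo_tool:
  jaw: [0,0,0,0,0,0,0,0,0.3,1,1,1,1,1,1,1]
  delta_pos:
    - [0,0,3]
    - [0,0,6]
    - [0,0,9]
    - [0,0,12]
    - [0,0,14]
    - [0,0,15]
    - [0,0,15.2]
    - [0,0,15.2]
    - [0,0,15.2]
    - [0,0,15.2]
    - [0,0,15.2]
    - [0,0,15.2]
    - [0,0,15.2]
    - [0,0,15.2]
    - [0,0,15.2]
    - [0,0,15.2]
  delta_rot:
    - [0,0,-0.09]
    - [0,0,-0.09]
    - [0,0,-0.09]
    - [0,0,-0.09]
    - [0,0,-0.09]
    - [0,0,-0.09]
    - [0,0,-0.09]
    - [0,0,-0.09]
    - [0,0,-0.09]
    - [0,0,-0.09]
    - [0,0,-0.09]
    - [0,0,-0.09]
    - [0,0,-0.09]
    - [0,0,-0.09]
    - [0,0,-0.09]
    - [0,0,-0.09]
  grip_force: 120

```text
clock: 22.6
eef_pos: [0.4612, -0.2787, 0.1779]
ee_rot: [-0.078, 0.997, -0.001, 0.001]
wrist_force: [-2.7, 0.6, 10.6]
grip_width: 0.661
grasp_force: 128.2
```

Call:
servo_tool:
  jaw: [1,1,1,1,1,1,1,1,1]
  delta_pos:
    - [0,0,-0.5]
    - [0,0,-1]
    - [0,0,-2]
    - [0,0,-4]
    - [0,0,-7]
    - [0,0,-10]
    - [0,0,-12]
    - [0,0,-12]
    - [0,0,-12]
  delta_rot:
    - [0,0,0]
    - [0,0,0]
    - [0,0,0]
    - [0,0,0]
    - [0,0,0]
    - [0,0,0]
    - [0,0,0]
    - [0,0,0]
    - [0,0,0]

```text
clock: 23.5
eef_pos: [0.4608, -0.2783, 0.2953]
ee_rot: [-0.078, 0.997, 0.0, -0.0]
wrist_force: [-0.2, -0.3, -7.5]
grip_width: 0.659
grasp_force: 129.1
```

```bash
cat >> h.py <<'E'
def held(c,ang,Lmax=.06):
    o=c['o']; M=R.from_quat(o['ee_rot']).as_matrix(); q=(cloud(c).reshape(-1,3)-o['eef_pos'])@M
    V=c['img'].max(2).ravel(); S=c['img'].min(2).ravel()
    k=(q[:,2]>.13)&(q[:,2]<.18)&(abs(q[:,1])<.024)&(abs(q[:,0])<Lmax)
    A=np.c_[q[k][:,:2],np.ones(k.sum())]; s=np.linalg.lstsq(A,q[k][:,2],rcond=None)[0]
    print('plane slope x,y, z0',s.round(4),'x range',np.percentile(q[k][:,0],[.5,99.5]).round(4),k.sum())
    for nm,sg in (('L',-1),('R',1)):
        j=(sg*q[:,1]>.0305)&(sg*q[:,1]<.05)&(abs(q[:,0])<.011)&(q[:,2]>.12)&(q[:,2]<.19); print(nm,j.sum(),np.percentile(q[j][:,2],[50,99]).round(4) if j.any() else '')
E
python3 - <<'E'
from h import *
c=snap('wrist'); save(c,'w9'); o=c['o']; print(o['eef_pos'],o['grip_width'],o['wrist_force'],o['grasp_force'])
held(c,0); go(.4495,.0615,.298,94.1)
E
```

```text
[ 0.46075001 -0.27830592  0.29526786] 0.6587575314601501 [-0.21214248 -0.34094826 -7.50543385] 129.08926248550415
plane slope x,y, z0 [ 0.0127 -0.0008  0.161 ] x range [-0.0371  0.0484] 21451
L 668 [0.1319 0.1624]
R 637 [0.1281 0.1621]
pos cm [-4.22 33.72 -0.33] rot [ 0.0011 -0.0014  0.0856]
```

View pics/w9.png

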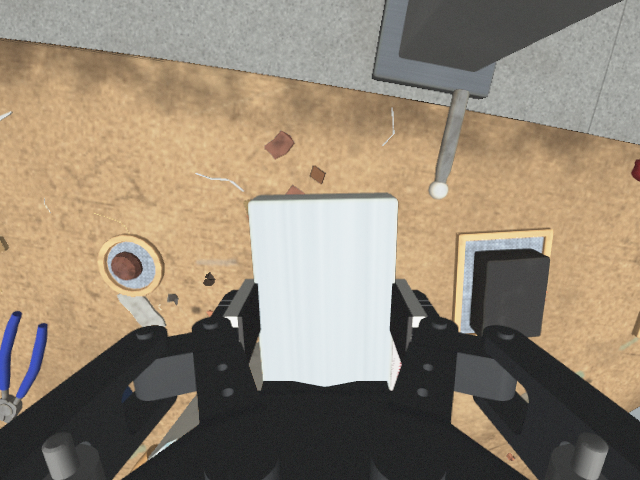

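The steel is held nearly level (0.7° tilt) at (325,290), with its underside 179 mm ahead of the TCP. I'm carrying it to the block tray.

Call:
servo_tool:
  jaw: [1,1,1,1,1,1,1,1,1,1,1,1,1,1,1]
  delta_pos:
    - [-0.2,1.5,0]
    - [-0.5,4,0]
    - [-0.9,7,0]
    - [-1.3,10,0]
    - [-1.7,13,0]
    - [-2.1,16,0]
    - [-2.5,19,0]
    - [-2.9,22,0]
    - [-3.3,25,0]
    - [-3.6,28,0]
    - [-3.9,31,0]
    - [-4.1,33,0]
    - [-4.2,33.7,0]
    - [-4.2,33.7,0]
    - [-4.2,33.7,0]
  delta_rot:
    - [0,0,0]
    - [0,0,0]
    - [0,0,0.02]
    - [0,0,0.04]
    - [0,0,0.06]
    - [0,0,0.086]
    - [0,0,0.086]
    - [0,0,0.086]
    - [0,0,0.086]
    - [0,0,0.086]
    - [0,0,0.086]
    - [0,0,0.086]
    - [0,0,0.086]
    - [0,0,0.086]
    - [0,0,0.086]

```text
clock: 25.05
eef_pos: [0.4493, 0.0608, 0.2951]
ee_rot: [-0.036, 0.999, -0.0, -0.0]
wrist_force: [-0.2, -0.7, -6.4]
grip_width: 0.661
grasp_force: 129.3
```

Run:
```python
from h import *
c=snap('wrist'); save(c,'w10'); o=c['o']; print(o['eef_pos'],o['grip_width'],o['qpos'].round(2)); held(c,0)
hsv=cv2.cvtColor(c['img'],cv2.COLOR_RGB2HSV); H,S,V=[hsv[...,i].astype(int) for i in range(3)]
P=cloud(c); f=(H>95)&(H<125)&(S>15)&(V>90)&(abs(P[...,2])<.02)
rep(c,'felt',cv2.morphologyEx(f.astype(np.uint8),3,np.ones((5,5))),.003,400)
go(.449,.0613,.183,94.1)
```

```text
[0.44931559 0.06078998 0.29513586] 0.6607180893609144 [ 0.13 -0.16 -0.27  1.46 -0.    0.06]
plane slope x,y, z0 [1.260e-02 1.000e-04 1.609e-01] x range [-0.0371  0.0484] 21463
L 660 [0.1319 0.162 ]
R 646 [0.1281 0.1618]
felt [278, 163, 98, 31, 2943] c [405.1  58.4] size [23.1 75.3] ang 4.1 hsv [105.  30. 201.]
felt [471, 168, 64, 85, 1523] c [421.  201.1] size [67. 48.] ang 7.3 hsv [105.  30. 202.]
felt [55, 203, 100, 100, 1752] c [ 484.  -123.1] size [86.3 64.4] ang 12.9 hsv [105.  30. 198.]
pos cm [ 0.03  0.08 11.23] rot [-0.0003 -0.0007 -0.0009]
```

View pics/w10.png

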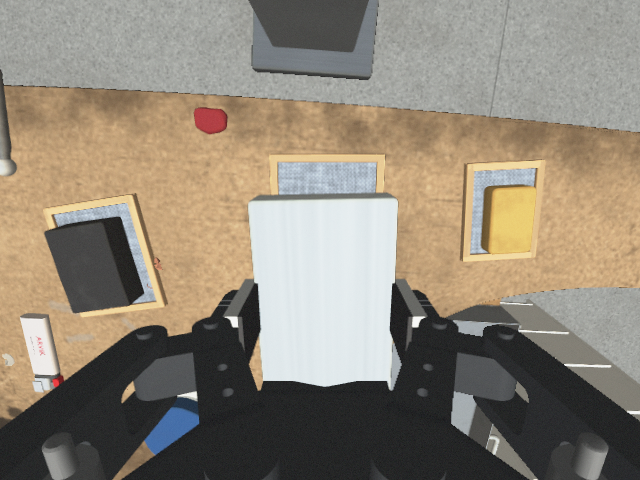

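The steel is square over the block tray, whose visible felt strip at (327,178) puts its centre at (449,61.5) mm. I'm lowering and releasing.

Call:
servo_tool:
  jaw: [1,1,1,1,1,1,1,1,1,0.3,0.1,0,0,0,0,0,0,0,0]
  delta_pos:
    - [0,0.1,3]
    - [0,0.1,6]
    - [0,0.1,8.5]
    - [0,0.1,10]
    - [0,0.1,10.7]
    - [0,0.1,11]
    - [0,0.1,11.2]
    - [0,0.1,11.2]
    - [0,0.1,11.2]
    - [0,0.1,11.2]
    - [0,0.1,11.2]
    - [0,0.1,11.2]
    - [0,0.1,11.2]
    - [0,0.1,10]
    - [0,0.1,7]
    - [0,0.1,3]
    - [0,0.1,-1]
    - [0,0.1,-5]
    - [0,0.1,-5]
  delta_rot:
    - [0,0,0]
    - [0,0,0]
    - [0,0,0]
    - [0,0,0]
    - [0,0,0]
    - [0,0,0]
    - [0,0,0]
    - [0,0,0]
    - [0,0,0]
    - [0,0,0]
    - [0,0,0]
    - [0,0,0]
    - [0,0,0]
    - [0,0,0]
    - [0,0,0]
    - [0,0,0]
    - [0,0,0]
    - [0,0,0]
    - [0,0,0]

```text
clock: 27.0
eef_pos: [0.4499, 0.0622, 0.3523]
ee_rot: [-0.036, 0.999, 0.0, 0.004]
wrist_force: [0.6, 1.0, -0.0]
grip_width: 1.001
grasp_force: 0.0
```

Run:
```python
from h import *
c=snap('wrist'); save(c,'w11'); o=c['o']; print(o['eef_pos'],o['grip_width'],o['clock'])
zrep(c,'steel',.016,.035,.021,(.38,.52,.01,.11)); P=cloud(c); k=(P[...,2]>.012)&(P[...,2]<.04)&(abs(P[...,0]-.449)<.045)&(abs(P[...,1]-.061)<.027)
q=P[k]; print(np.linalg.lstsq(np.c_[q[:,:2]-[.449,.061],np.ones(len(q))],q[:,2],rcond=None)[0])
zrep(c,'wax',.018,.035,.023,(.37,.47,.16,.24)); zrep(c,'char',.024,.04,.029,(.42,.55,-.18,-.07))
t=snap('top'); zrep(t,'t steel',.014,.035,.021,(.38,.52,.01,.11)); zrep(t,'t dome',.009,.03,.012,(.48,.55,-.47,-.4),20)
b=cv2.cvtColor(t['img'],cv2.COLOR_RGB2HSV); m=(b[...,0]>100)&(b[...,0]<125)&(b[...,1]>130); m[:180]=0;m[220:]=0;m[:,460:]=0; rep(t,'blue',m,.05)
```

```text
[0.44991741 0.06218419 0.35232819] 1.001002838722435 27.0
steel [291, 165, 67, 103, 6529] c [448.8  61.3] size [95.4 59.5] ang 4.8 hsv [ 97.  10. 240.]
[ 0.00018601 -0.0014143   0.02007898]
wax [458, 175, 40, 56, 1976] c [424.3 199. ] size [50.6 34. ] ang 7.0 hsv [ 23. 127. 237.]
char [91, 204, 71, 77, 3765] c [ 484.1 -120.9] size [69.9 51.8] ang 12.3 hsv [30.  7. 75.]
t steel [220, 252, 23, 13, 228] c [487.   61.5] size [28.7 52.6] ang 1.9 hsv [107.  16. 191.]
t steel [221, 278, 24, 16, 288] c [422.   55.8] size [34.2 56. ] ang 4.9 hsv [108.  16. 194.]
t dome [435, 247, 9, 9, 66] c [ 515.9 -439.7] size [19.4 19.7] ang 1.3 hsv [  7.  110.5 100. ]
blue [438, 185, 22, 19, 91] c [ 645.4 -449.9] size [50.3 35.3] ang 55.5 hsv [111. 154. 123.]
blue [265, 194, 24, 24, 437] c [612.  -45.4] size [54.4 54. ] ang 1.7 hsv [108. 155. 129.]
```

View pics/w11.png

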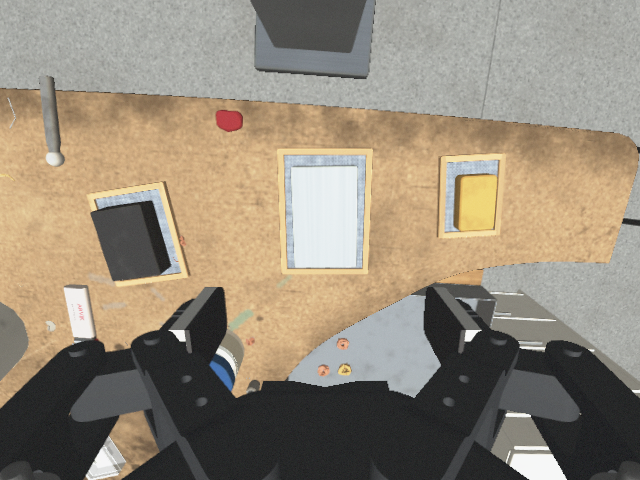

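The view shows the steel flat in its tray at (324,215). The wax (477,203) and charcoal (130,240) are also in theirs, and the jar has not moved. I'm handing the job in.

```bash
python3 -c "
from plant import *
print(job_done())"
```

```text
the job is handed in; nothing more can be done
None
```

The job is handed in at about 27 s: all four things measured inside the rims of their own trays, upright and released. The jar was not moved and nothing came near the tape, though I didn't measure the tape closely. The judge's result was not shown.

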